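# Clear and open the battery box with its lever

## Task

A small round tin has been left on the steel flap of the battery box. Without lifting it, push it with your fingers across the top until it stands upright on the fixed deck beyond the hinge, wholly off the flap. Then press the long end of the lever all the way down onto its stop so that the short end raises the heavy flap, and finish while holding it down with the flap up; do not raise the flap by hand, do not lift the lever from its stand, and leave the lens, the jar and the keypad alone.

Things in the scene. Friction and masses are not known exactly. Their poses are not given: they have to be found in the camera images.
- battery_box: Fixed low grey box and lever stand on one base plate, 535 mm long (own y), 130 mm wide (own x). Origin at table height on the centre line; z up. Along own y: deck 245 to 132 mm, hinge line 130, steel flap 128 to -6 (shut: top 62 mm high, 118 mm wide), lever stand at -70 (two cheeks 76 mm high, 44 mm wide overall), rubber stop pad at -252 (top 18 mm high).
- deck_mid (a point): Middle of the fixed deck's flat top (own x 0, y 185 mm of the box, 61 mm above the table); axes as the box. The deck is 113 mm long and 120 mm wide inside a rim 6 mm high and 5 mm thick on its two sides and its far (+y) end; no rim towards the flap, with which it is level to 1 mm.
- tin_center (a point): Centre, half-way up, of the small round plain metal tin, 48 mm in diameter and 36 mm tall, about 0.16 kg, standing loose on the shut flap.
- flap (a joint): Angle of the heavy steel flap in rad: 0 shut, grows as its free edge rises. It falls shut by its weight (about 1.4 kg). With the lever on its stop it reads about 0.27.
- flap_edge (a point): Middle of the flap's free edge, top face, 136 mm from the hinge; moves with the flap.
- lever: Loose aluminium lever, bar 18 mm wide, 8 mm thick, its cross pin resting in the stand's open-topped slots. Origin at the pin; own y runs level to the short end, z up at rest. Short end, 70 mm from the pin, lies under the flap's free edge; long end slopes up to a black paddle 185 mm from the pin on the -y side. The flap's weight keeps it up; pressing the paddle takes about 1 to 4 N.
- paddle (a point): Middle of the top face of the paddle (50 mm wide by 56 mm along the bar, 10 mm thick) at the lever's long end; at rest about 123 mm above the table, sloping 16 degrees up towards the end. It swings down about the pin to the stop, where it is about 32 mm above the table and slopes 12 degrees the other way.
- notch (a point): Fixed point in the stand where the lever's pin rests (own x 0, y -70 mm of the box, height 66 mm).
- lens: Bystander: black camera lens standing upright, 68 mm in diameter, 62 mm tall; origin at the centre of its underside.
- jar: Bystander: white jar with grey lid, 56 mm in diameter, 60 mm tall; origin at the centre of its underside.
- keypad: Bystander: white keypad with blank keys, 130 by 95 mm, 37 mm tall; origin at the centre of its underside.
There are look-alikes about, which are no part of the job. There is more than one size of the part that bears tin_center; the job needs the smallest.

How it is judged (in metres and radians):
On the way, in this order (a step that is already met when the one before it is completed fails the run):
1. the tin stands upright on the deck, wholly off the flap, the flap still shut (y of tin_center in the frame of battery_box between 0.152 and 0.226 m and x of tin_center in the frame of battery_box between -0.042 and 0.042 m and height (world z) of tin_center between 0.071 and 0.087 m and angle between tin_center's own z axis and vertical below 0.12 rad and value of joint flap below 0.04 rad and linear speed of tin below 0.03 m/s), for 0.2 s.
2. the fingers press the lever and the flap is raised (value of joint flap above 0.235 rad and contact force between the fingers and lever above 0.5 N), for 0.3 s.
At the end, for the whole second after the job is handed in: The fingers press the lever (over 0.5 N), its pin in the slots (within 8 mm); the flap is up and still, over 0.235 of about 0.27 rad (lever within about 12 mm of its stop), held by nothing else; the tin stands upright at rest on the deck, its centre 22 mm or more past the hinge line (all of step 2 and y of tin_center in the frame of battery_box between 0.152 and 0.226 m and x of tin_center in the frame of battery_box between -0.042 and 0.042 m and height (world z) of tin_center between 0.071 and 0.087 m and angle between tin_center's own z axis and vertical below 0.12 rad and linear speed of tin below 0.02 m/s and velocity of joint flap between -0.1 and 0.1 rad/s and distance between lever and notch below 0.008 m and contact force between the fingers and flap below 0.3 N and contact force between tin and lever below 0.1 N); the arm keeps its last pose, push and grip.
It fails at once if the tin is lifted more than 15 mm, tipped over or dropped off the box (height (world z) of tin_center above 0.096 m or height (world z) of tin_center below 0.065 m or angle between tin_center's own z axis and vertical above 0.5 rad).
It fails at once if the flap is raised with the tin still on it (value of joint flap above 0.06 rad and y of tin_center in the frame of battery_box below 0.15 m).
It fails at once if the flap is raised by hand (value of joint flap above 0.05 rad and contact force between the fingers and flap above 0.5 N).
It fails at once if the lever is lifted out of its stand (distance between lever and notch above 0.012 m).
It fails at once if a bystander is moved more than 20 mm (distance of any of lens, jar, keypad from where it was at the start of the episode above 0.02 m).
It also fails if it takes over 48 s, if anything falls off the work surface, if the arm or the gripper's body presses on something with over 40 N, if the wrist force passes 120 N, or if a joint passes its speed limit or range.

## Robot

A 7-joint arm with a two-finger parallel gripper is mounted at the origin on the work surface. World frame = base frame: x ahead of the robot, y to its left, z up, the work surface at z = 0. Lengths are in m, angles in degrees, forces in N, time in s.
With the tool pointing down it reaches from about 0.4 to 0.925 m from the base axis. Payload 5.6 kg.
Tool frame: the origin (TCP) lies on the centre line of the jaws, within the pads' length; the fingertips stand 14 mm ahead of it and the grasp point (between the pads) lies 5 mm behind it; z points along the fingers, x is the direction in which the jaws open and shut, and the axes are right-handed (so a half turn about z gives the same grasp; the last joint's range is limited). The gripper opens to 85 mm and grips with 20 to 120 N. Pads are 22 mm wide; open, the fingers measure 114 mm over their backs; the gripper's body (76 mm by 85 mm) begins 54 mm behind the grasp point. The pads swing forward as they close: fully open they stand 13 mm farther back than shut.
Start: joints at [-76.318, 26.786, -0.665, 91.828, 0.344, 61.387, -3.226], TCP at [0.181, 0.624, 0.223] pointing down, gripper open.
Joint ranges: [-144.91, 144.91], [-17.63, 115.5], [-89.93, 88.59], [15.96, 139.68], [-74.01, 254.01], [8.47, 105.57], [-167.45, 167.45]. Speed limits (degrees/s): [147.25, 147.25, 180, 180, 180, 180, 180].

## Interface

Orientations are given as [roll, pitch, yaw] about the fixed x, y, z axes, in that order (R = Rz(yaw) Ry(pitch) Rx(roll)).
In Python, from cell import robot, hand, ik, telemetry, vision, workorder gives the robot as it stands. Calls block until the motion is done:
- robot.move_pose(position, orientation): joint-space move of the TCP to a pose.
- robot.line_to(position, v=0.15, attitude=None, stop_force=None): straight line of the TCP; attitude=None keeps the orientation; v is the mean speed in m/s. With stop_force (N) it stops when the force on the tool has changed by that much, and returns True; else False.
- robot.goto_joints(angles): joint-space move.
- hand.open_gripper() and hand.clamp(): open the fingers fully, or close them until they stop; the grip force is fixed at half the most.
- robot.hold(seconds).
- ik(position, orientation): joint angles nearest the present ones, or None.
- telemetry.get_state(): the state.
- vision.camera(name): name is "side" or "top" or "wrist"; returns a dict with "img" (384x512x3 uint8, red, green, blue), "fx", "fy", "cx", "cy" (pixels), "rvec" (rotation vector, rad) and "tvec" (3), from world to camera coordinates, as OpenCV has them. Camera axes: x right, y down, z forward; pixel columns grow to the right and rows downward; lengths in m; the calibration is good to about 2 mm. A picture is of the moment at which its call begins. There is no depth.
A pose or a line that the arm cannot do raises robot.MotionError and nothing moves.
- workorder.hand_in(): hands the job in, once; it reports no verdict.
Trained networks look in the newest picture that a camera, given by its name, has taken for a name from the list of things; names that differ only in an ending like _2 or _b are one class to them, and where a whole thing is asked for, a point or a joint stands for the part that bears it (a point fixed in the world has none). Each returns a list of dicts, best first, with "score" (0 to 1); they miss things now and then, are a little off and sometimes report something else, mostly with a low value. They report only what shows in the picture. A call takes as long as a camera call. They do not tell look-alikes from the thing itself.
- vision.recognise(camera, label): "xyz" ([x, y, z] in m, in world coordinates, good to about 4 mm: the middle of the surface that is visible of it).
- vision.mark_of(camera, label): "xyz" ([x, y, z] in m, in world coordinates, good to about 4 mm: a listed point, or the origin of a listed thing).
The state is a dict: "time_s": time; "q": joint angles; "joint_vel": joint speeds; "tau": joint torques, N m; "ee_pos": TCP position; "orientation": TCP orientation; "contact_force": force on the tool from outside, world axes, zero at the start; "wrist_torque": the same for the moment, N m; "grip_width": opening from 0.0 (shut) to 1.0 (fully open).
Only numpy, scipy, OpenCV 4.12 (cv2) and the standard library are available. Lean on these libraries where they do the work, as an engineer would, in place of code of your own. Each camera call takes 0.05 s, during which the arm holds its last target.

## Working session

There is one attempt and no reset: what is moved stays moved. The work goes in short steps, each a Python script; the robot and the scene stay as the last script left them, time stands still between calls to the robot, and variables do not carry over. Pictures are saved under pics/ and viewed, and the job is handed in when it is done.

```bash
mkdir -p pics; ls; cat > h.py <<'E'
import numpy as np, cv2
from cell import robot, hand, ik, telemetry, vision, workorder
def cam(n):
    c=vision.camera(n); R,_=cv2.Rodrigues(np.array(c["rvec"],float)); t=np.array(c["tvec"],float).ravel()
    K=np.array([[c["fx"],0,c["cx"]],[0,c["fy"],c["cy"]],[0,0,1.]]); return c["img"],K,R,t
def proj(p,K,R,t):
    q=K@(R@np.array(p,float)+t); return q[:2]/q[2]
def unproj(uv,z,K,R,t):
    d=R.T@np.linalg.solve(K,np.array([uv[0],uv[1],1.])); o=-R.T@t
    return o+d*(z-o[2])/d[2]
def save(n,img,s=1.5): cv2.imwrite(f"pics/{n}.png",cv2.cvtColor(cv2.resize(img,None,fx=s,fy=s,interpolation=cv2.INTER_CUBIC),cv2.COLOR_RGB2BGR))
E
python3 - <<'E'
from h import *
np.set_printoptions(precision=3,suppress=True)
for n in ["top","side"]:
    img,K,R,t=cam(n); save(n+"0",img)
    print(n,"campos",-R.T@t)
    for l in ["tin_center","battery_box","deck_mid","flap_edge","lever","paddle","notch","lens","jar","keypad"]:
        print(l,[(np.round(d["xyz"],3).tolist(),round(d["score"],2),proj(d["xyz"],K,R,t).round().tolist()) for d in vision.mark_of(n,l)])
print(telemetry.get_state())
E
```

```text
pics
top campos [ 0.332 -0.024  1.276]
tin_center [([0.34, 0.016, 0.022], 0.95, [247.0, 281.0]), ([0.634, 0.117, 0.027], 0.75, [208.0, 171.0])]
battery_box [([0.51, -0.029, -0.002], 0.83, [263.0, 217.0])]
deck_mid [([0.464, 0.148, 0.062], 0.79, [195.0, 233.0])]
flap_edge [([0.515, -0.033, 0.062], 0.87, [265.0, 211.0])]
lever [([0.524, -0.098, 0.068], 0.62, [290.0, 207.0])]
paddle [([0.571, -0.276, 0.123], 0.96, [363.0, 183.0])]
notch [([0.528, -0.095, 0.068], 0.61, [289.0, 205.0]), ([0.751, -0.045, 0.0], 0.28, [267.0, 131.0])]
lens [([0.752, -0.045, 0.002], 0.84, [267.0, 130.0])]
jar [([0.759, 0.109, -0.002], 0.69, [212.0, 130.0])]
keypad [([0.756, -0.207, 0.001], 0.79, [325.0, 128.0])]
side campos [ 0.186 -0.515  0.593]
tin_center [([0.48, 0.023, 0.079], 0.92, [214.0, 223.0]), ([0.344, 0.012, 0.022], 0.87, [157.0, 279.0]), ([0.628, 0.12, 0.024], 0.85, [247.0, 194.0])]
battery_box []
deck_mid [([0.464, 0.143, 0.061], 0.85, [178.0, 204.0])]
flap_edge [([0.512, -0.039, 0.063], 0.59, [246.0, 239.0])]
lever [([0.525, -0.097, 0.065], 0.68, [271.0, 252.0]), ([0.507, -0.029, -0.002], 0.42, [242.0, 261.0])]
paddle [([0.57, -0.276, 0.121], 0.59, [367.0, 278.0])]
notch [([0.522, -0.096, 0.066], 0.79, [269.0, 252.0])]
lens [([0.751, -0.044, -0.0], 0.9, [333.0, 217.0]), ([0.759, 0.112, 0.001], 0.24, [291.0, 184.0])]
jar [([0.759, 0.108, -0.002], 0.58, [292.0, 186.0])]
keypad [([0.755, -0.199, 0.001], 0.75, [390.0, 253.0])]
{'time_s': 1.1, 'q': array([-76.318,  26.785,  -0.666,  91.828,   0.342,  61.385,  -3.225]), 'joint_vel': array([-0.001,  0.007, -0.024, -0.026,  0.036, -0.131, -0.03 ]), 'tau': array([ -0.001, -53.226,   0.021, -25.164,   0.011,   0.001,   0.   ]), 'ee_pos': array([0.181, 0.624, 0.223]), 'orientation': array([180.   ,  -0.003,  73.851]), 'contact_force': array([ 0.327, -0.251, -0.612]), 'wrist_torque': array([-0.007,  0.002,  0.003]), 'grip_width': 1.0023728089916528}
```

View pics/top0.png

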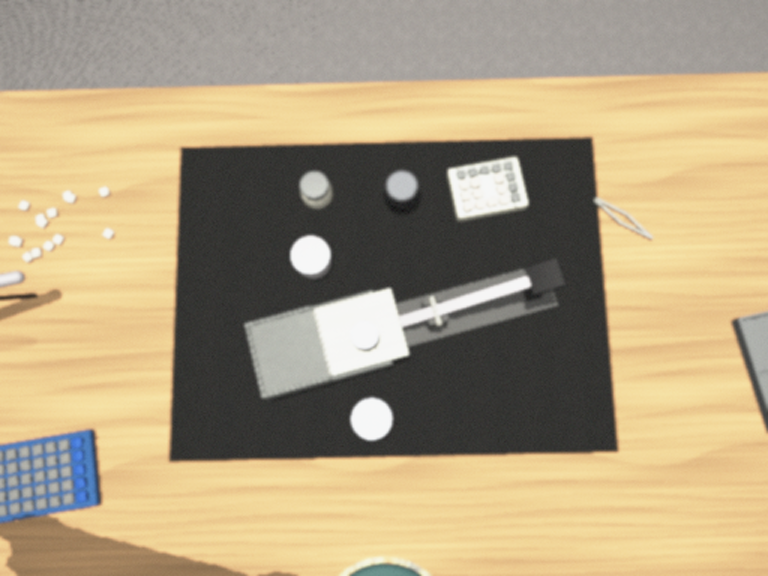

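View pics/side0.png

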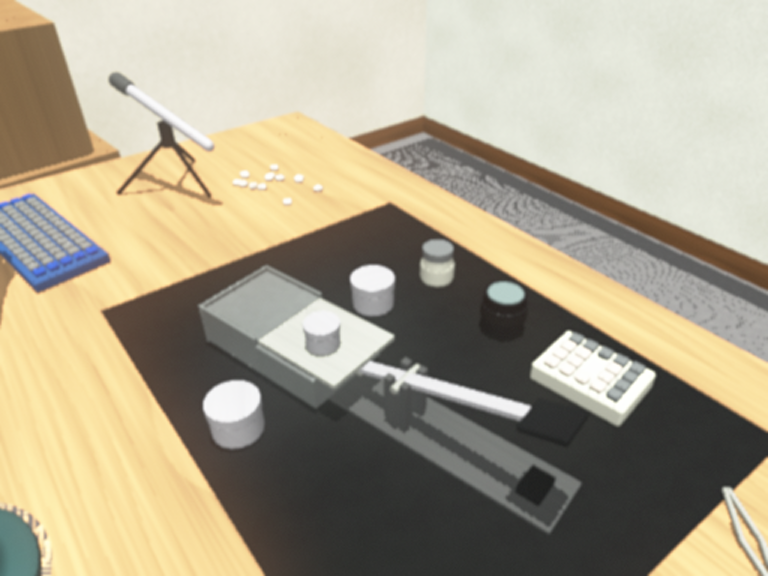

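Three white tins show in the top picture (pixels at 768 x 576). One is at (366,337) on the flap. The other two stand on the table at (310,256) and (371,418) and look larger. The one on the flap fits the description. I'll fit the box pose, project it onto an enlarged crop, and compare tin sizes.

```bash
cat >> h.py <<'E'
def fit(pts):
    # pts: list of (box_xy, world_xy) -> yaw, origin
    from scipy.spatial.transform import Rotation
    A=np.array([p[0] for p in pts],float);B=np.array([p[1] for p in pts],float)
    a=A-A.mean(0);b=B-B.mean(0)
    th=np.arctan2((a[:,0]*b[:,1]-a[:,1]*b[:,0]).sum(),(a*b).sum())
    Rm=np.array([[np.cos(th),-np.sin(th)],[np.sin(th),np.cos(th)]])
    o=B.mean(0)-Rm@A.mean(0); return th,Rm,o,B-(A@Rm.T+o)
E
python3 - <<'E'
from h import *
np.set_printoptions(precision=4,suppress=True)
exp={"deck_mid":(0,.185),"flap_edge":(0,-.006),"notch":(0,-.07),"paddle":(0,-.2465),"battery_box":(0,0)}
pts=[];v={}
tins=[]
for k in range(2):
  for n in ["top","side"]:
    v[n]=cam(n)
    for l,e in exp.items():
        d=[x for x in vision.mark_of(n,l) if x["score"]>.55]
        if d: pts.append((e,d[0]["xyz"][:2]))
    tins+=[np.array(d["xyz"]) for d in vision.mark_of(n,"tin_center") if d["xyz"][2]>.06]
th,Rm,o,res=fit(pts); print(np.degrees(th),o,"res mm",np.abs(res).max()*1e3,(res.std(0))*1e3)
np.savez("box.npz",th=th,o=o)
for t in tins: print("tin",t,"box",Rm.T@(t[:2]-o))
def W(x,y,z): return np.r_[Rm@[x,y]+o,z]
for n,c,s in [("top",(130,150,390,290),3),("side",(120,160,400,370),2.7)]:
    img,K,R,t=v[n]
    u0,v0,u1,v1=c; im=cv2.resize(img[v0:v1,u0:u1],None,fx=s,fy=s,interpolation=cv2.INTER_CUBIC).copy()
    def L(ps,col):
        q=[((proj(p,K,R,t)-[u0,v0]+.5)*s).astype(np.int32) for p in ps]
        cv2.polylines(im,[np.array(q)],True,col,1)
    L([W(-.059,.128,.062),W(.059,.128,.062),W(.059,-.006,.062),W(-.059,-.006,.062)],(255,0,0))
    L([W(-.065,.25,.067),W(.065,.25,.067),W(.065,.132,.067),W(-.065,.132,.067)],(0,255,0))
    L([W(-.025,-.22,.115),W(.025,-.22,.115),W(.025,-.274,.131),W(-.025,-.274,.131)],(255,255,0))
    tm=np.mean(tins,0)
    for z in (.061,.097): L([np.r_[tm[:2]+.024*np.array([np.cos(a),np.sin(a)]),z] for a in np.linspace(0,6.28,30)],(255,0,255))
    for p in [(.342,.014),(.631,.118)]:
        L([np.r_[np.array(p)+.024*np.array([np.cos(a),np.sin(a)]),.045] for a in np.linspace(0,6.28,30)],(255,0,255))
    save("fit_"+n,im,1)
print(telemetry.get_state()["time_s"])
E
```

```text
14.078138978714904 [ 0.5123 -0.0406] res mm 170.40583959876665 [10.3267 40.3057]
tin [0.4849 0.025  0.08  ] box [-0.0106  0.0703]
tin [0.4795 0.0251 0.0796] box [-0.0158  0.0717]
tin [0.4833 0.0228 0.0785] box [-0.0127  0.0686]
tin [0.4821 0.0241 0.0775] box [-0.0136  0.0701]
2.5
```

An outlier got into the fit, so I'll reject it.

```bash
cat > m.py <<'E'
from h import *
np.set_printoptions(precision=4,suppress=True)
exp={"deck_mid":(0,.185),"flap_edge":(0,-.006),"notch":(0,-.07),"paddle":(0,-.2465),"battery_box":(0,0)}
pts=[];v={};tins=[]
for k in range(2):
  for n in ["top","side"]:
    v[n]=cam(n)
    for l,e in exp.items():
        d=[x for x in vision.mark_of(n,l) if x["score"]>.55]
        if d: pts.append((e,d[0]["xyz"][:2]))
    tins+=[np.array(d["xyz"]) for d in vision.mark_of(n,"tin_center") if d["xyz"][2]>.06]
for i in range(6):
    th,Rm,o,res=fit(pts); r=np.linalg.norm(res,axis=1)
    if r.max()<.012: break
    print("drop",pts[r.argmax()]); pts.pop(r.argmax())
print(len(pts),np.degrees(th),o,"res mm",np.abs(res).max()*1e3,(res.std(0))*1e3)
np.savez("box.npz",th=th,o=o)
for t in tins: print("tin",t,"box",Rm.T@(t[:2]-o))
def W(x,y,z): return np.r_[Rm@[x,y]+o,z]
for n,c,s in [("top",(130,150,390,290),3),("side",(120,160,400,370),2.7)]:
    img,K,R,t=v[n]
    u0,v0,u1,v1=c; im=cv2.resize(img[v0:v1,u0:u1],None,fx=s,fy=s,interpolation=cv2.INTER_CUBIC).copy()
    def L(ps,col):
        q=[((proj(p,K,R,t)-[u0,v0]+.5)*s).astype(np.int32) for p in ps]
        cv2.polylines(im,[np.array(q)],True,col,1)
    L([W(-.059,.128,.062),W(.059,.128,.062),W(.059,-.006,.062),W(-.059,-.006,.062)],(255,0,0))
    L([W(-.065,.25,.067),W(.065,.25,.067),W(.065,.132,.067),W(-.065,.132,.067)],(0,255,0))
    L([W(-.025,-.22,.115),W(.025,-.22,.115),W(.025,-.274,.131),W(-.025,-.274,.131)],(255,255,0))
    tm=np.mean(tins,0)
    for z in (.061,.097): L([np.r_[tm[:2]+.024*np.array([np.cos(a),np.sin(a)]),z] for a in np.linspace(0,6.28,30)],(255,0,255))
    for p in [(.342,.014),(.631,.118)]:
        L([np.r_[np.array(p)+.024*np.array([np.cos(a),np.sin(a)]),.045] for a in np.linspace(0,6.28,30)],(255,0,255))
    save("fitb_"+n,im,1)
print(telemetry.get_state()["time_s"])
E
python3 m.py
```

```text
drop ((0, 0.185), [0.7538, -0.2021])
drop ((0, 0), [0.7476, -0.051])
16 14.168034685901468 [ 0.51   -0.0311] res mm 7.625819920612176 [2.2361 4.024 ]
tin [0.4844 0.0211 0.0781] box [-0.012   0.0568]
tin [0.4829 0.0248 0.081 ] box [-0.0126  0.0608]
tin [0.482  0.0252 0.077 ] box [-0.0134  0.0614]
tin [0.4806 0.0237 0.0773] box [-0.0151  0.0603]
3.9
```

View pics/fitb_top.png

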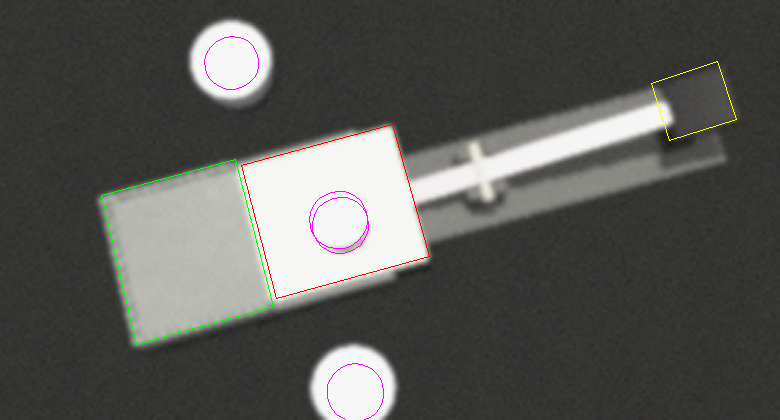

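View pics/fitb_side.png

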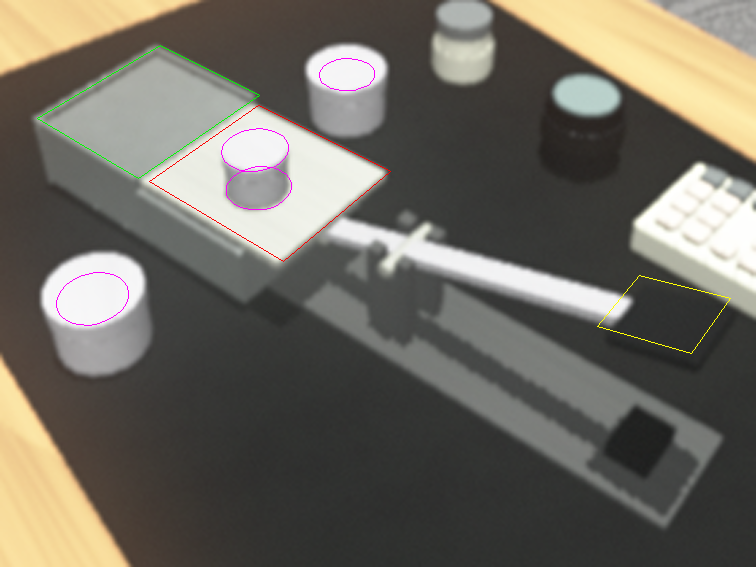

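The projected flap, deck and paddle outlines match both pictures. The 48 mm circle fits the tin on the flap (top crop (340,220)). It is clearly smaller than the other two tins at (231,62) and (355,388), so the tin on the flap is the one. Next I'll close the fingers, come down behind it and push it part of the way.

```bash
cat >> h.py <<'E'
def box():
    b=np.load("box.npz"); th=float(b["th"]);o=b["o"]
    Rm=np.array([[np.cos(th),-np.sin(th)],[np.sin(th),np.cos(th)]])
    return th,Rm,o
def W(x,y,z):
    th,Rm,o=box(); return np.r_[Rm@[x,y]+o,z]
def inbox(p):
    th,Rm,o=box(); return Rm.T@(np.array(p)[:2]-o)
E
python3 - <<'E'
from h import *
np.set_printoptions(precision=4,suppress=True)
th,_,_=box(); y0=np.degrees(th)
P=W(-.013,.005,.2)
best=None
for yaw in (y0,y0-180):
    q=ik(P,[180,0,yaw]); print(yaw,q)
hand.clamp()
yaw=y0 
q1=ik(P,[180,0,y0]);q2=ik(P,[180,0,y0-180])
qn=telemetry.get_state()["q"]
c=[(abs(np.array(q)-qn).max(),y) for q,y in((q1,y0),(q2,y0-180)) if q is not None]
yaw=min(c)[1]; open("yaw","w").write(str(yaw)); print("yaw",yaw)
robot.move_pose(P,[180,0,yaw])
s=telemetry.get_state();print(s["time_s"],s["ee_pos"],s["orientation"],s["grip_width"])
for z in (.13,): robot.line_to(W(-.013,.005,z),v=.15)
for n in("side","wrist"):
    img,K,R,t=cam(n); save("a_"+n,img,1.2)
print([d for d in vision.mark_of("side","tin_center")][:2])
print(telemetry.get_state()["time_s"])
E
```

```text
14.168034685901468 [-35.9088  15.6691  41.8636 116.3448 -13.1157  52.589   27.1036]
-165.83196531409854 [ -59.1286   32.0144   78.3352  117.2807  -36.3895   61.0592 -129.0168]
yaw 14.168034685901468
7.2333 [ 0.4964 -0.0283  0.1999] [-179.9934    0.0023   14.2908] 0.0009842837399696932
[{'xyz': [0.479, 0.0225, 0.0765], 'score': 0.85}, {'xyz': [0.345, 0.0115, 0.0222], 'score': 0.61}]
8.0
```

View pics/a_side.png

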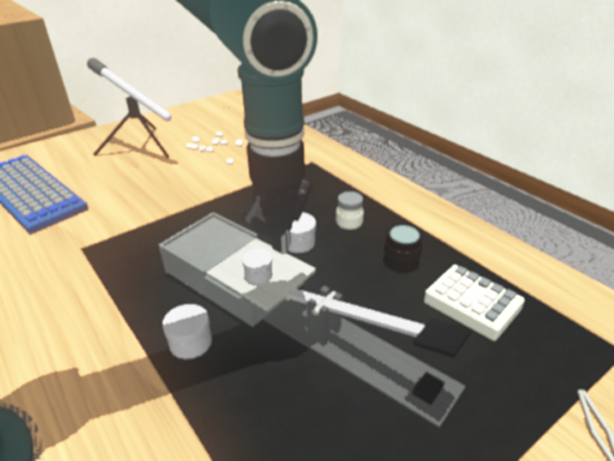

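View pics/a_wrist.png

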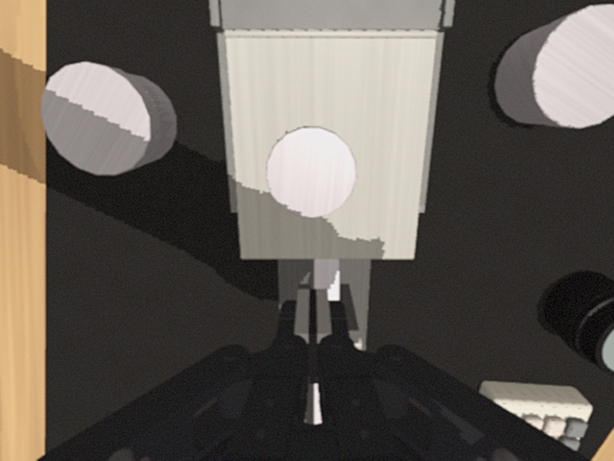

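The wrist view shows the shut fingers at column 313, in line with the tin at (311,171). The tin is untouched and there is free flap behind it. Now I'll descend and push.

```bash
python3 - <<'E'
from h import *
np.set_printoptions(precision=4,suppress=True)
r=robot.line_to(W(-.013,.005,.0885),v=.06,stop_force=8)
s=telemetry.get_state();print(r,s["time_s"],s["ee_pos"],inbox(s["ee_pos"]),s["contact_force"])
img,K,R,t=cam("wrist"); save("b_wrist",img,1.2)
if not r:
    r=robot.line_to(W(-.013,.10,.0885),v=.04,stop_force=12)
    s=telemetry.get_state();print(r,s["time_s"],inbox(s["ee_pos"]),s["contact_force"])
    for n in("side","wrist","top"):
        img,K,R,t=cam(n); save("c_"+n,img,1.2)
        for d in vision.mark_of(n,"tin_center"): print(n,d["xyz"],inbox(d["xyz"]),d["score"])
E
```

```text
False 8.8417 [ 0.4964 -0.0296  0.0886] [-0.0128  0.0048] [-0.5694 -0.1845 -0.4287]
False 11.4167 [-0.0125  0.0996] [ 1.4258 -4.1118  5.6094]
side [0.4633, 0.0946, 0.0767] [-0.0145  0.1333] 0.85
side [0.3457, 0.0116, 0.026] [-0.1488  0.0816] 0.75
side [0.6301, 0.1167, 0.0257] [0.1526 0.1139] 0.63
wrist [0.4691, 0.0911, 0.0769] [-0.0097  0.1285] 0.92
wrist [0.6345, 0.1176, 0.0266] [0.1571 0.1137] 0.6
wrist [0.3471, 0.0143, 0.0248] [-0.1468  0.0839] 0.58
top [0.6341, 0.1196, 0.0258] [0.1572 0.1157] 0.82
top [0.344, 0.0192, 0.0214] [-0.1486  0.0894] 0.59
```

View pics/c_wrist.png

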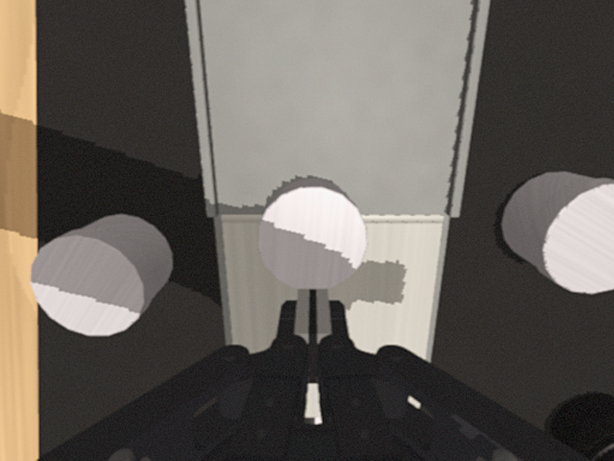

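View pics/c_side.png

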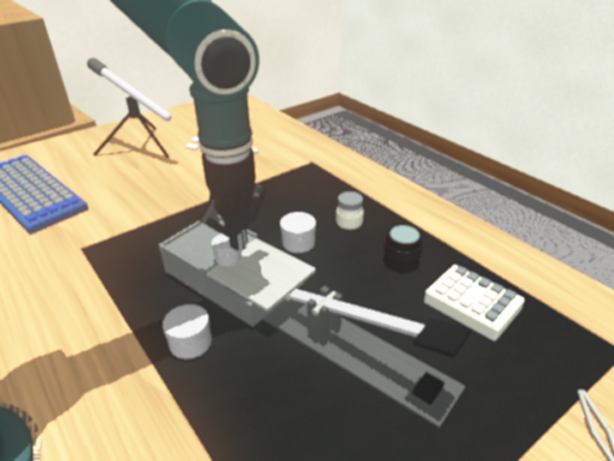

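```bash
python3 - <<'E'
from h import *
s=telemetry.get_state();print(s["time_s"],s["ee_pos"],s["contact_force"])
E
```

```text
11.7167 [0.47348352 0.06234725 0.0887892 ] [ 2.22838623 -2.9377224   6.05927379]
```

The tin is upright, centred at column 312, and its front half is over the hinge. The 6 N upward force is unexpected, so I'll raise the fingers 2 mm to see whether the tips are rubbing.

```bash
python3 - <<'E'
from h import *
np.set_printoptions(precision=3,suppress=True)
robot.line_to(W(-.013,.095,.0887),v=.04)
s=telemetry.get_state();print(s["ee_pos"],s["contact_force"])
robot.line_to(W(-.013,.095,.0905),v=.04)
s=telemetry.get_state();print(s["ee_pos"],s["contact_force"])
robot.line_to(W(-.013,.095,.094),v=.04)
s=telemetry.get_state();print(s["time_s"],s["ee_pos"],s["contact_force"])
E
```

```text
[0.473 0.058 0.088] [-0.005  0.22  -0.376]
[0.474 0.058 0.09 ] [-0.225  0.63   0.226]
12.4917 [0.474 0.058 0.094] [ 0.242  0.066 -0.274]
```

With the fingers backed off, the force is zero at every height. So the load came from contact with the tin and not from the tips rubbing the flap. I'll carry on at a low push height with a force guard.

```bash
python3 - <<'E'
from h import *
np.set_printoptions(precision=3,suppress=True)
robot.line_to(W(-.013,.095,.0885),v=.04)
for y in (.115,.135,.148):
    r=robot.line_to(W(-.013,y,.0885),v=.035,stop_force=12)
    s=telemetry.get_state();print(r,s["time_s"],inbox(s["ee_pos"]),s["ee_pos"][2],s["contact_force"])
    if r: break
for n in("side","wrist"):
    img,K,R,t=cam(n); save("d_"+n,img,1.2)
    for d in vision.mark_of(n,"tin_center")[:3]: print(n,np.array(d["xyz"]),inbox(d["xyz"]),d["score"])
E
```

```text
False 13.5083 [-0.013  0.115] 0.08849752693334972 [-0.081  0.268  0.147]
False 14.2333 [-0.013  0.135] 0.08851902425148493 [0.079 0.38  0.21 ]
False 14.7583 [-0.013  0.149] 0.08847344486312311 [ 0.565 -0.61   1.606]
side [0.343 0.013 0.023] [-0.151  0.083] 0.98
side [0.449 0.144 0.079] [-0.016  0.185] 0.81
side [0.631 0.119 0.03 ] [0.154 0.116] 0.72
wrist [0.635 0.116 0.025] [0.157 0.112] 0.93
wrist [0.348 0.013 0.024] [-0.146  0.083] 0.9
```

View pics/d_wrist.png

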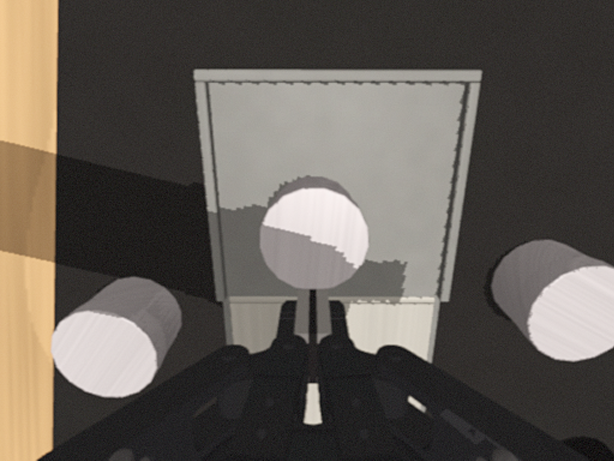

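The tin is upright on the deck at (314,238), well clear of the hinge line, with its centre at about y = 0.184. Now I'll back off, lift, and move above the paddle.

```bash
python3 - <<'E'
from h import *
np.set_printoptions(precision=3,suppress=True)
yaw=float(open("yaw").read())
robot.line_to(W(-.013,.12,.0885),v=.06)
robot.line_to(W(-.013,.12,.2),v=.12)
robot.move_pose(W(0,-.250,.2),[180,0,yaw])
s=telemetry.get_state();print(s["time_s"],inbox(s["ee_pos"]),s["ee_pos"][2],s["contact_force"])
for n in("top","side","wrist"):
    img,K,R,t=cam(n); save("e_"+n,img,1.2)
    for d in vision.mark_of(n,"tin_center")[:3]: print(n,np.array(d["xyz"]),inbox(d["xyz"]),d["score"])
    for d in vision.mark_of(n,"paddle")[:1]: print(n,"paddle",np.array(d["xyz"]),inbox(d["xyz"]),d["score"])
E
```

```text
18.0417 [ 0.001 -0.248] 0.19960632543840623 [0.21  0.37  0.152]
top [0.632 0.118 0.027] [0.154 0.115] 0.76
top [0.456 0.14  0.079] [-0.01   0.179] 0.75
side [0.451 0.142 0.081] [-0.015  0.182] 0.95
side [0.344 0.013 0.022] [-0.15   0.083] 0.83
side [0.631 0.117 0.026] [0.154 0.113] 0.66
side paddle [ 0.571 -0.273  0.122] [-0.001 -0.25 ] 0.91
wrist [ 0.754 -0.198  0.   ] [ 0.196 -0.222] 0.42
wrist paddle [ 0.571 -0.276  0.124] [-0.001 -0.252] 0.86
```

View pics/e_wrist.png

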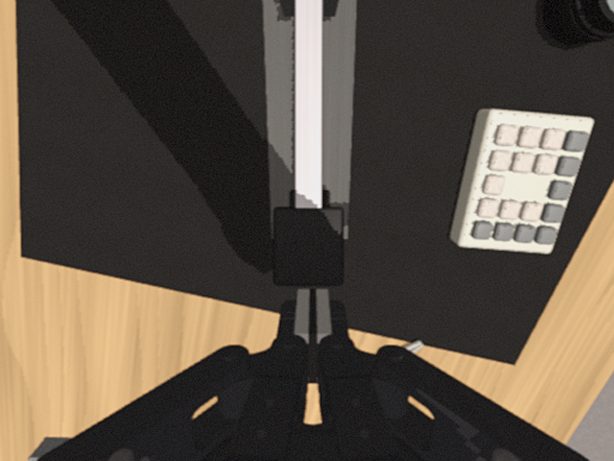

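View pics/e_side.png

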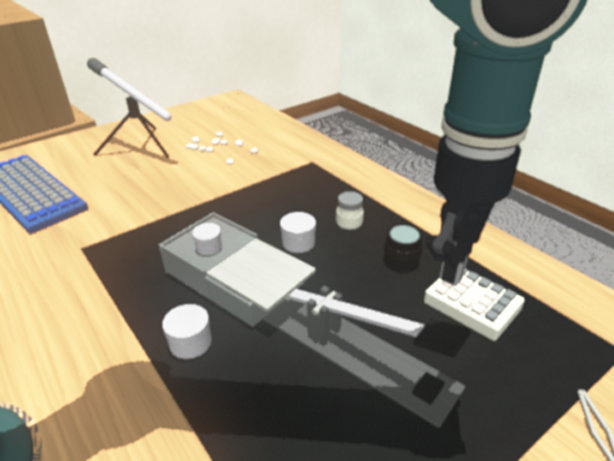

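The tin stands on the deck and the flap is shut. The fingers are over the paddle: in the wrist view they sit at column 313 and the paddle's centre is at (309,246). I'll press down with a force guard.

```bash
python3 - <<'E'
from h import *
np.set_printoptions(precision=3,suppress=True)
robot.line_to(W(0,-.250,.15),v=.1)
for z in (.125,.105,.085,.065,.052,.040):
    r=robot.line_to(W(0,-.250,z),v=.05,stop_force=10)
    s=telemetry.get_state();print(r,s["time_s"],inbox(s["ee_pos"]),s["ee_pos"][2],s["contact_force"])
    if r: break
robot.hold(.3)
s=telemetry.get_state();print(s["time_s"],inbox(s["ee_pos"]),s["ee_pos"][2],s["contact_force"])
for n in("top","side","wrist"):
    img,K,R,t=cam(n); save("f_"+n,img,1.2)
    for l in ("tin_center","paddle","flap_edge","notch","lever"):
        for d in vision.mark_of(n,l)[:2]: print(n,l,np.array(d["xyz"]),inbox(d["xyz"]),d["score"])
E
```

```text
False 19.7917 [-0.   -0.25] 0.1248947225184503 [0.104 0.609 0.665]
False 20.3417 [-0.    -0.249] 0.10465339427872425 [-0.484  0.897  0.875]
False 20.8917 [-0.   -0.25] 0.08466754840040297 [-1.219  0.189  1.762]
False 21.4417 [-0.   -0.25] 0.06467762305844663 [ 0.656 -1.029  1.352]
False 21.85 [-0.   -0.25] 0.051623157179402496 [-0.616 -0.765  1.271]
False 22.2417 [-0.   -0.25] 0.0394385492390367 [0.088 0.706 0.477]
22.5417 [-0.   -0.25] 0.04002766179311043 [-0.544  0.32   0.8  ]
top tin_center [0.633 0.119 0.025] [0.156 0.115] 0.83
top tin_center [0.455 0.142 0.078] [-0.011  0.181] 0.45
top flap_edge [ 0.511 -0.028  0.093] [0.002 0.003] 0.94
top flap_edge [ 0.754 -0.045  0.002] [ 0.233 -0.074] 0.5
top lever [ 0.755 -0.042 -0.   ] [ 0.235 -0.07 ] 0.62
side tin_center [0.452 0.142 0.08 ] [-0.014  0.183] 0.84
side tin_center [0.631 0.115 0.025] [0.153 0.112] 0.77
side paddle [ 0.573 -0.282  0.045] [-0.    -0.258] 0.65
side paddle [ 0.521 -0.1    0.066] [-0.006 -0.069] 0.5
side flap_edge [ 0.51  -0.032  0.093] [-0.    -0.001] 0.65
side notch [ 0.524 -0.099  0.069] [-0.003 -0.069] 0.73
side lever [ 0.524 -0.098  0.066] [-0.003 -0.069] 0.86
```

View pics/f_side.png

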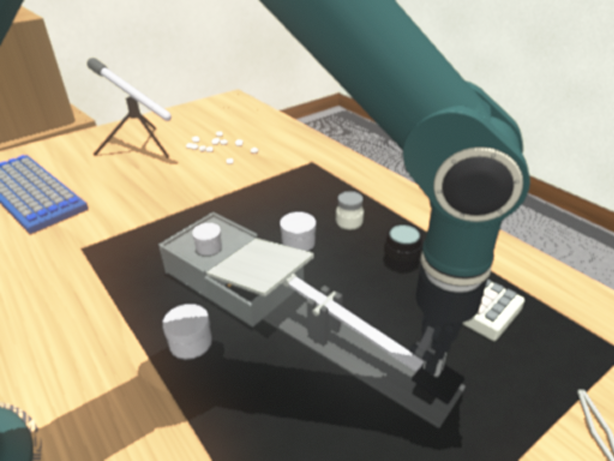

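View pics/f_wrist.png

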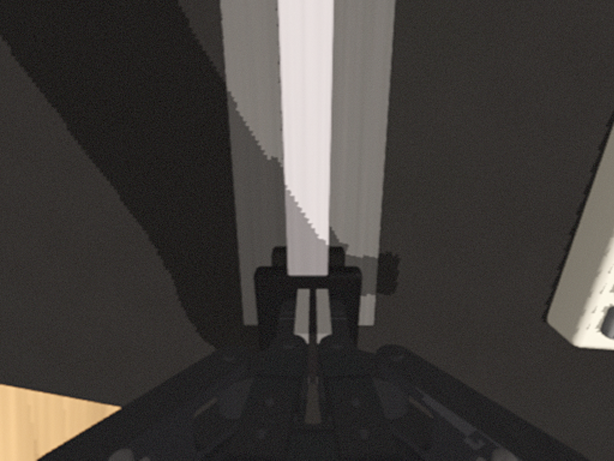

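The flap is up and the paddle is nearly down, but the force reading of about 1 N shows it isn't on the stop yet. I'll press on until the force rises.

```bash
python3 - <<'E'
from h import *
np.set_printoptions(precision=3,suppress=True)
for z in (.037,.034,.031,.028,.025,.022,.019):
    r=robot.line_to(W(0,-.250,z),v=.03,stop_force=10)
    s=telemetry.get_state();print(r,s["time_s"],inbox(s["ee_pos"]),s["ee_pos"][2],s["contact_force"])
    if r or s["contact_force"][2]>9: break
robot.hold(.3)
s=telemetry.get_state();print(s["time_s"],inbox(s["ee_pos"]),s["ee_pos"][2],s["contact_force"])
for n in("top","side"):
    img,K,R,t=cam(n); save("g_"+n,img,1.2)
    if n=="side": save("g_crop",img[200:350,180:400],3.5)
    for l in ("tin_center","paddle","flap_edge","notch","lever"):
        for d in vision.mark_of(n,l)[:2]: print(n,l,np.array(d["xyz"]),inbox(d["xyz"]),d["score"])
E
```

```text
False 23.6917 [ 0.   -0.25] 0.036987196154808985 [0.045 0.206 1.835]
False 23.9417 [ 0.   -0.25] 0.033879430761561136 [0.749 0.299 1.6  ]
False 24.1917 [ 0.   -0.25] 0.030805856664622166 [0.372 0.24  0.738]
False 24.4417 [-0.   -0.25] 0.02779252847374842 [0.678 0.657 1.825]
False 24.6917 [ 0.   -0.25] 0.025351664956397655 [0.714 1.729 4.919]
False 24.9417 [ 0.   -0.25] 0.02472105047178095 [-5.534  4.831 22.72 ]
25.2417 [ 0.   -0.25] 0.024707820038952496 [-5.561  4.449 22.532]
top tin_center [0.631 0.118 0.026] [0.154 0.115] 0.85
top flap_edge [ 0.508 -0.026  0.098] [-0.001  0.005] 0.9
top flap_edge [0.453 0.139 0.077] [-0.014  0.179] 0.56
top lever [ 0.756 -0.204 -0.002] [ 0.196 -0.228] 0.55
side tin_center [0.63  0.117 0.024] [0.153 0.114] 0.87
side tin_center [0.45  0.142 0.075] [-0.016  0.183] 0.6
side paddle [ 0.576 -0.278  0.027] [ 0.003 -0.256] 0.97
side flap_edge [ 0.512 -0.032  0.099] [ 0.002 -0.001] 0.87
side flap_edge [0.463 0.145 0.062] [-0.002  0.183] 0.48
side notch [ 0.525 -0.097  0.065] [-0.002 -0.068] 0.84
side notch [ 0.527 -0.098  0.064] [ 0.    -0.069] 0.63
side lever [ 0.528 -0.099  0.069] [ 0.    -0.071] 0.78
```

View pics/g_crop.png

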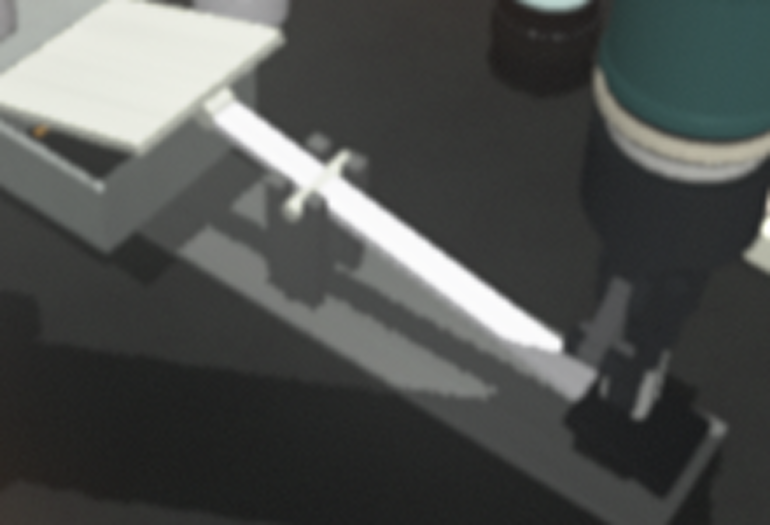

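The force is now 22 N, the flap edge is at 98–99 mm (about 0.27 rad) and the pin is in its notch. However, TCP z is lower than the stated fingertip offset would give, so I want to see exactly what touches the paddle.

```bash
python3 - <<'E'
from h import *
np.set_printoptions(precision=3,suppress=True)
s=telemetry.get_state();print(s["grip_width"],s["orientation"],s["wrist_torque"])
img,K,R,t=cam("wrist")
im=img.copy()
for p,c in [(W(0,-.252,.032),(255,0,0)),(W(0,-.25,.0107),(0,255,0)),(W(0,-.25,.0247),(0,0,255))]:
    u=proj(p,K,R,t);print(u)
    cv2.circle(im,tuple(int(x) for x in u),2,c,-1)
crop=lambda a: cv2.convertScaleAbs(a[200:384,140:390],alpha=2.2,beta=20)
save("h_wrist",crop(im),3)
img,K,R,t=cam("side")
u=proj(W(0,-.25,.03),K,R,t);print(u)
a,b=int(u[0]),int(u[1]);save("h_side",cv2.convertScaleAbs(img[b-50:b+40,a-60:a+60],alpha=2.2,beta=20),6)
E
```

```text
0.0003162678914570501 [-179.925   -0.111   14.168] [1.157 1.256 0.042]
[258.865 259.706]
[258.973 239.061]
[258.901 250.132]
[358.981 314.808]
```

View pics/h_wrist.png

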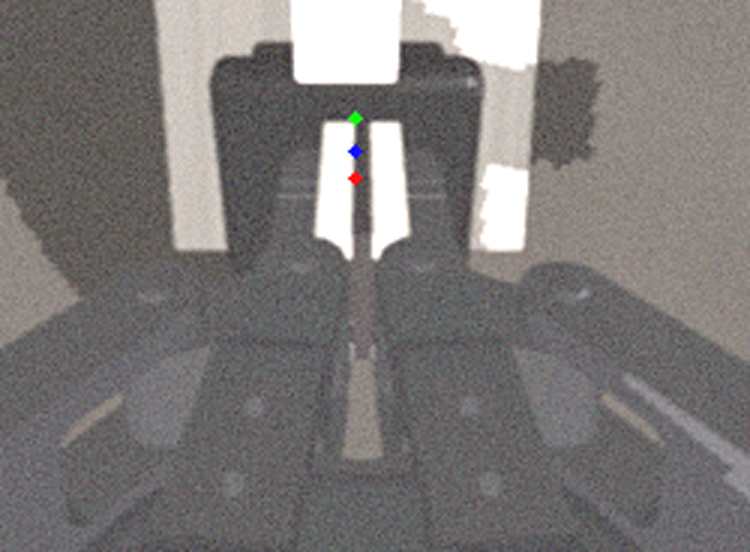

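View pics/h_side.png

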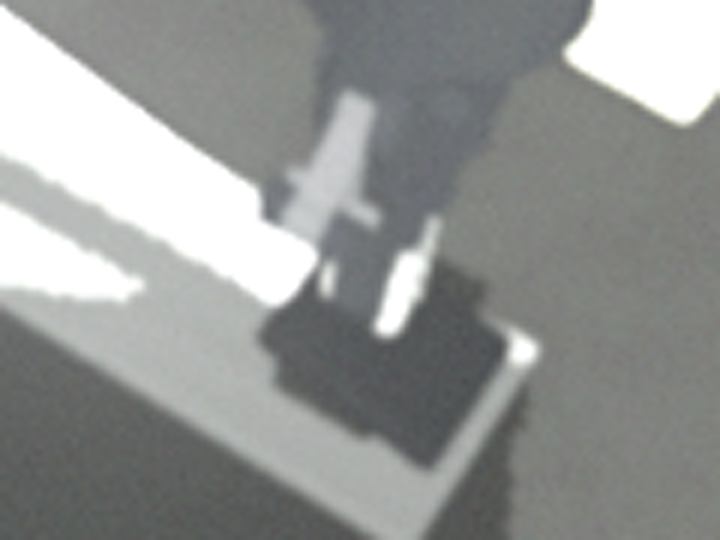

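The enlarged views show both fingertip pads resting on the middle of the paddle, and nothing else touches it. I'll ease the push slightly, check that it holds steady, and hand in.

```bash
python3 - <<'E'
from h import *
np.set_printoptions(precision=3,suppress=True)
robot.line_to(W(0,-.250,.0232),v=.03)
for i in range(3):
    robot.hold(.3); s=telemetry.get_state();print(s["time_s"],s["ee_pos"][2],s["contact_force"])
for n in ("side","top"):
    img,K,R,t=cam(n); save("i_"+n,img,1.3)
    for l in ("tin_center","paddle","flap_edge","notch","lever","lens","jar","keypad"):
        for d in vision.mark_of(n,l)[:2]: print(n,l,np.array(d["xyz"]),inbox(d["xyz"]),d["score"])
E
```

```text
26.4917 0.02494353173235221 [-3.194  3.339 14.898]
26.7917 0.024954124998397307 [-4.115  3.194 15.271]
27.0917 0.02493181484954901 [-3.01   2.056 15.408]
side tin_center [0.45  0.141 0.078] [-0.017  0.181] 0.82
side tin_center [0.344 0.01  0.024] [-0.151  0.081] 0.68
side paddle [ 0.574 -0.28   0.03 ] [ 0.001 -0.256] 0.88
side flap_edge [ 0.508 -0.031  0.099] [-0.002  0.   ] 0.89
side notch [ 0.521 -0.1    0.069] [-0.006 -0.07 ] 0.57
side lever [ 0.527 -0.099  0.067] [ 0.   -0.07] 0.74
side lens [ 0.753 -0.045 -0.   ] [ 0.232 -0.073] 0.56
side jar [ 0.759  0.107 -0.002] [0.275 0.073] 0.69
side jar [ 0.524 -0.099  0.067] [-0.003 -0.069] 0.25
side keypad [ 0.757 -0.202  0.003] [ 0.198 -0.226] 0.77
top tin_center [0.631 0.117 0.027] [0.154 0.114] 0.97
top tin_center [0.456 0.145 0.078] [-0.01   0.184] 0.44
top flap_edge [ 0.51  -0.026  0.095] [0.001 0.005] 0.69
top lens [ 0.754 -0.044 -0.001] [ 0.234 -0.072] 0.69
top jar [ 0.761  0.113 -0.001] [0.279 0.078] 0.73
top keypad [ 0.757 -0.206 -0.004] [ 0.197 -0.23 ] 0.68
```

View pics/i_side.png

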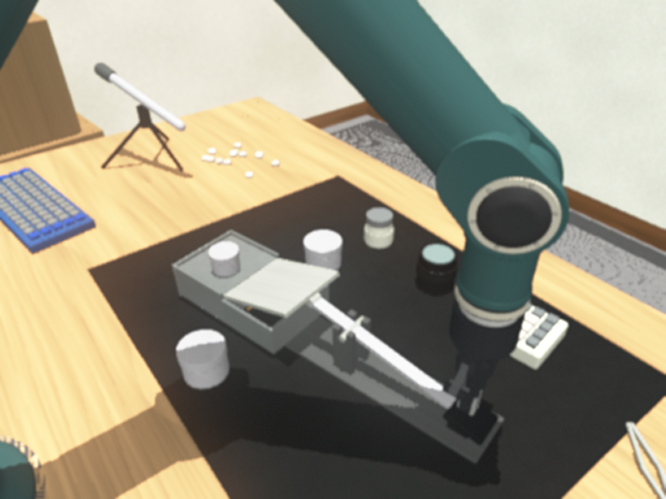

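The tin is upright on the deck at (225,260), the flap is up at (283,285), the lever is in its stand at (350,328), and the fingers hold the paddle down at (470,410). Handing in.

```bash
python3 - <<'E'
from h import *
print(workorder.hand_in()); 
E
```

```text
the job is handed in; nothing more can be done
None
```

The job is handed in: the tin stands on the deck and the shut fingers hold the lever down on its stop with the flap up. I have no verdict, because the hand-in reports none.

**What I did:** I pushed the smallest of the three tins straight across the flap and over the hinge with the fingers shut. I then pressed the middle of the paddle down until the force jumped at the stop, and eased the push to a steady 15 N. The clock stood at about 28 s of the 48 s allowed.

**Last checks:**

| Item | Measured | Required |
|---|---|---|
| Tin centre, box x / y | −0.010 to −0.017 / 0.181 to 0.184 m | −0.042 to 0.042 / 0.152 to 0.226 m |
| Tin height | 0.078 m, upright in the picture | 0.071 to 0.087 m |
| Flap edge height | 0.095 m (top) and 0.099 m (side), about 0.25 to 0.27 rad | over 0.235 rad |
| Lever | about 3 mm from the notch point (network ±4 mm) | within 8 mm |
| Lens, jar, keypad | within about 5 mm of the first readings | within 20 mm |

**What disagreed:**
- **Fingertip height:** at the stop the TCP read 25 mm, which with the stated 14 mm fingertip offset puts the tips well below the paddle's top (about 32 mm). The enlarged pictures showed the finger pads resting on the paddle.
- **Push force:** for the same reason I may have pushed the tin higher up than planned. Partway through the push, as its front edge crossed the hinge, I saw 6 N of upward force on the tool. The tin stayed upright.
- **Networks:** they gave two wrong hits while I located the box, which I dropped from the fit.

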